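# Draw the brush from its slanting sleeve and poise it over the gauge

### The arm

A 6-joint arm with a two-finger parallel gripper is mounted at the origin on a cart in front of the work surface, level with it; the furniture and walls round the work are solid. World frame = base frame: x ahead of the robot, y to its left, z up, the work surface at z = 0. Lengths are in m, angles in rad, forces in N, time in s.
With the tool pointing down it reaches from about 0.225 to 0.875 m from the base axis. Payload 3.4 kg.
Tool frame: the origin (TCP) lies between the finger pads; the fingertips stand 11 mm ahead of it and the grasp point (between the pads) lies 8 mm behind it (tips_ahead is the distance from the TCP to the fingertips, in m); z points along the fingers, x is the direction in which the jaws open and shut, and the axes are right-handed (so a half turn about z gives the same grasp; the last joint's range is limited). The gripper opens to 85 mm and grips with 20 to 120 N. Pads are 22 mm wide; open, the fingers measure 114 mm over their backs; the gripper's body (76 mm by 85 mm) begins 54 mm behind the grasp point. The pads swing forward as they close: fully open they stand 13 mm farther back than shut.
Start: joints at [-1.258, 0.276, 1.505, -0, 1.361, -0.121], TCP at [0.242, -0.522, 0.242] pointing down, gripper open.
Joint ranges: [-2.89, 2.89], [-0.75, 2.08], [0.22, 2.7], [-1.18, 4.32], [0.11, 2.71], [-2.7, 2.7]. Speed limits (rad/s): [2.57, 2.57, 3.14, 3.14, 3.14, 3.14].

### API

Orientations are given as a unit quaternion [w, x, y, z].
In Python, from rig import get_state, get_image, sign_off, masks_of, tips_ahead gives the robot as it stands.
- The arm moves only by the tool play_rows, never from a script. Its argument "series" is a list of rows, each an object of numbers: "fingers": the closure, from -1 (fully open) to 1 (shut); "dx", "dy", "dz": the shift along the world's x, y, z in mm; "turn": the turn about the world's z in rad. A call has 1 to 20 rows; each row shifts and turns the pose as measured when the row begins; what a row does not reach is not made up. A row lasts 1/12 s, in which the tool goes at most 41.7 mm and 7.16 degrees, less where a joint would pass 70% of its speed; a pose out of reach is approached as far as the arm can. A call with a gripper value outside its range is refused whole. The fingers move at their own pace and stop on an object; "squeeze" is the grip in N (left out, the last holds). Time passes only in rows, so rows that do not move let the fingers close. It gives the time, the measured TCP pose, the force and the opening at its end, in the units of the state.
- get_state(): the state, without advancing time (a new reading comes with each control period).
- get_image(name): name is "scene" or "top" or "wrist"; returns a dict with "pixels" (420x560x3 uint8, red, green, blue), "vfov" (degrees; the focal length in pixels is half the picture's height over the tangent of half this angle, whatever the lens; pixels are square), "cx", "cy" (the principal point, pixels), "rvec" (rotation vector, rad) and "tvec" (3), from world to camera coordinates, as OpenCV has them; the wrist camera has in their place "hand_eye" (4x4, takes a point from camera to tool coordinates, whose origin is the TCP and whose axes are the tool frame's). Camera axes: x right, y down, z forward; pixel columns grow to the right and rows downward; lengths in m; the calibration is good to about 2 mm. A picture is of the moment at which its call begins: read the wrist's pose just before it. There is no depth.
- sign_off(): hands the job in, once; it reports no verdict.
Trained networks look in a picture, given as the dict that the camera call returned (one of the last four; its "shot" number tells which), for a name from the list of things; names that differ only in an ending like _2 or _b are one class to them, and where a whole thing is asked for, a point or a joint stands for the part that bears it (a point fixed in the world has none). Each returns a list of dicts, best first, with "p" (0 to 1); they miss things now and then, are a little off and sometimes report something else, mostly with a low value. They report only what shows in the picture. A call takes as long as a camera call.
- masks_of(picture, label): "region" (420x560 bool, what is visible of it) and "xy" ([column, row] in pixels, amid what is visible of it).
The state is a dict: "clock": time; "qpos": joint angles; "qd": joint speeds; "effort": joint torques, N m; "position": TCP position; "ee_rot": TCP orientation; "contact_force": force on the tool from outside, world axes, zero at the start; "moment": the same for the moment, N m; "width": finger opening in m.
Only numpy, scipy, OpenCV 4.12 (cv2) and the standard library are available. Lean on these libraries where they do the work, as an engineer would, in place of code of your own. Each camera call takes 0.05 s, during which the arm holds its last target. There are 200 camera calls.

### The job

Draw the flat brush out of its slanting sleeve, turn it so that it stands plumb with the bristles straight down, and hold it still above the middle of the vacuum gauge's dial, bristle ends 3 to 8 cm above the glass, ready to dust it. Do not touch the gauge with the brush, leave the marker pen in its own sleeve, and leave the other things where they are. The program finishes while the gripper is still holding the brush up there; do not put it down.

Things in the scene. Friction and masses are not known exactly. Their poses are not given: they have to be found in the camera images.
- brush: Flat brush, 166 mm, dark handle, brown bristles, 40 g; grips as a 14 x 14 mm square bar anywhere on the handle. Origin: mid-length, on the underside. +y points to the bristle ends (y +83; handle end -83 mm), +z from underside (0) to upper side (14 mm). Starts loose in brush_holder's sleeve, bristles down, lying on the lower wall, 66 mm of handle sticking out; slides out freely along the sleeve.
- bristle_tip (a point): The middle of the bristle ends of the brush (on the brush at x 0, y +83, z +6.5 mm).
- brush_holder: Fixed stand of the brush: dark base 120 x 66 x 8 mm, square aluminium sleeve, open above, closed below. Origin: centre of the base's underside, z up; +x roughly away from the robot. The sleeve rises 50 degrees above level towards +x (axis 0.643, 0, 0.766); inside 20 wide, 18 high, 100 mm deep, walls 3 mm. Twin of pen_holder; the two may swap places.
- brush_holder_mouth (a point): Centre of the open upper end of the brush's sleeve, at x +19, z +111 mm in its stand; the axes of the point are those of the stand.
- pen_holder: A second stand of the same form, holding the marker pen; fixed; to be left alone.
- pen: White marker pen with a green part, 135 mm long, 17 mm thick, in the sleeve of pen_holder; 36 mm sticks out. Leave it in. Origin: middle of its length on its underside; y along it.
- gauge: Round white vacuum gauge lying on its back, dial up, on the desk; loose, 64 x 90 x 28 mm, 140 g; a brass stem sticks out along its own +y. Origin: on the desk under the middle of its outline; z up.
- dial_centre (a point): Middle of the gauge's dial glass, facing up, 27 mm above the desk (13 mm from the gauge's origin, away from the stem).
- vacuum_pump: Blue and grey vacuum pump, fixed to the desk between the stands and the gauge: 205 mm long (own x), 115 mm wide, 160 mm high over its handle. Origin: centre of its underside. In the way of a low carry.
- jar: White jar with a black lid, 74 mm across, 96 mm high, loose, beyond the gauge. Origin: centre of its underside. Leave it where it stands.
- label_roll: Beige roll of labels, 73 x 86 mm, 62 mm high, loose, near the desk's front edge. Origin: centre of its underside. Leave it where it stands.

How it is judged:
On the way:
1. the brush has been drawn out: held by the fingers, bristle ends level with or above the sleeve's mouth (z of bristle_tip in the frame of brush_holder_mouth above -0.005 m and contact force between brush and the fingers above 0.5 N).
At the end, for the whole second after the job is handed in: Fingers hold the brush still, bristles down within 11 degrees of plumb, ends 15 to 100 mm above the glass and within 25 mm of the dial's middle, touching neither gauge, stands nor jar; pen and gauge within 20 mm, jar and label roll within 30 mm of their start (angle between brush's own y axis and vertical above 2.94 rad and horizontal distance between bristle_tip and dial_centre below 0.025 m and z of bristle_tip in the frame of dial_centre between 0.015 and 0.1 m and contact force between brush and the fingers above 0.5 N and contact force between brush and gauge below 0.05 N and contact force between brush and brush_holder below 0.05 N and contact force between brush and pen_holder below 0.05 N and contact force between brush and jar below 0.05 N and linear speed of brush below 0.03 m/s and distance of each of dial_centre, pen from where it was at the start of the episode below 0.02 m and distance of each of jar, label_roll from where it was at the start of the episode below 0.03 m); the arm keeps its last pose, push and grip.
It fails at once if the brush touches the gauge (contact force between brush and gauge above 0.5 N).
It fails at once if the gauge is pushed more than 20 mm (distance of dial_centre from where it was at the start of the episode above 0.02 m).
It fails at once if the pen is pulled or pushed more than 20 mm from its place in the sleeve (distance of pen from where it was at the start of the episode above 0.02 m).
It fails at once if the jar or the label roll is pushed more than 30 mm (distance of any of jar, label_roll from where it was at the start of the episode above 0.03 m).
It also fails if it takes over 35 s, if anything falls off the work surface, if the arm or the gripper's body presses on something with over 40 N, if the wrist force passes 120 N, or if a joint passes its speed limit or range.

## Working session

There is one attempt and no reset: what is moved stays moved. The work goes in short steps, Python scripts to look and compute and a tool call to move; the robot and the scene stay as the last step left them, time stands still between calls to the robot, and variables do not carry over. Pictures are saved under pics/ and viewed, about 8 in all and at most 12, crops included, and the job is handed in when it is done.

Besides the shell and the picture viewer there is one more tool, called after "Emit:" as name(argument=value, ...) on one line, values as JSON. play_rows: Moves the arm, as the interface text tells. Its arguments: {"type":"object","properties":{"series":{"type":"array"},"squeeze":{"type":"number"}},"required":["series"]}

```bash
mkdir -p pics; cat > h.py <<'E'
import numpy as np, cv2
from rig import *
def save(n,im): cv2.imwrite('pics/'+n+'.png', im['pixels'][:,:,::-1])
def cam(im):
    f=im['pixels'].shape[0]/2/np.tan(np.radians(im['vfov'])/2)
    K=np.array([[f,0,im['cx']],[0,f,im['cy']],[0,0,1.]])
    return K,cv2.Rodrigues(np.array(im['rvec'],float))[0],np.array(im['tvec'],float).ravel()
def ray(im,px):
    K,R,t=cam(im); return -R.T@t, R.T@np.linalg.inv(K)@[px[0],px[1],1]
def atz(im,px,z):
    o,d=ray(im,px); return o+d*(z-o[2])/d[2]
def proj(im,P):
    K,R,t=cam(im); p=(R@np.atleast_2d(P).T).T+t; p=p@K.T; return p[:,:2]/p[:,2:]
E
python3 - <<'E'
from h import *
s=get_state(); print(s['position'],s['ee_rot'],s['width'],tips_ahead)
Z={'brush':.14,'brush_holder':.03,'pen':.12,'pen_holder':.03,'gauge':.027,'vacuum_pump':.08,'jar':.096,'label_roll':.05}
a=[]
for c in ['scene','top']:
    im=get_image(c); save(c,im); a.append(im['pixels'])
    print(c,'cam at',ray(im,(280,210))[0].round(3))
    for l,z in Z.items():
        for m in masks_of(im,l)[:2]:
            r=np.argwhere(m['region']); print(l,round(m['p'],2),np.round(m['xy']),atz(im,m['xy'],z).round(3),'rows',r[:,0].min(),r[:,0].max(),'cols',r[:,1].min(),r[:,1].max())
E
```

```text
[ 0.24152623 -0.52126506  0.24142237] [-5.91101043e-04  8.42701805e-01 -5.38379808e-01 -7.07034322e-04] 0.08573811124986493 0.011
scene cam at [-0.278  0.755  1.023]
brush 0.71 [257. 264.] [0.374 0.243 0.14 ] rows 233 287 cols 230 279
brush 0.59 [238. 225.] [0.498 0.194 0.14 ] rows 213 235 cols 233 247
brush_holder 0.7 [198. 264.] [0.557 0.287 0.03 ] rows 257 271 cols 195 202
brush_holder 0.67 [254. 261.] [0.465 0.179 0.03 ] rows 232 288 cols 230 278
pen 0.67 [197. 264.] [0.483 0.33  0.12 ] rows 257 272 cols 195 202
pen_holder 0.82 [203. 307.] [0.438 0.359 0.03 ] rows 271 331 cols 189 225
gauge 0.5 [375. 173.] [ 0.491 -0.318  0.027] rows 166 184 cols 371 385
jar 0.81 [326. 164.] [ 0.563 -0.179  0.096] rows 146 179 cols 316 340
label_roll 0.7 [310. 240.] [0.407 0.04  0.05 ] rows 223 260 cols 295 322
top cam at [0.345 0.03  1.148]
brush 0.6 [201. 213.] [0.509 0.179 0.14 ] rows 202 227 cols 195 204
brush_holder 0.56 [207. 237.] [0.47  0.177 0.03 ] rows 214 263 cols 194 221
pen_holder 0.71 [140. 244.] [0.45  0.336 0.03 ] rows 218 272 cols 118 162
gauge 0.77 [418. 237.] [ 0.475 -0.331  0.027] rows 221 255 cols 408 434
jar 0.74 [378. 180.] [ 0.597 -0.221  0.096] rows 164 200 cols 358 394
label_roll 0.91 [268. 250.] [0.436 0.032 0.05 ] rows 240 271 cols 254 284
```

View pics/scene.png

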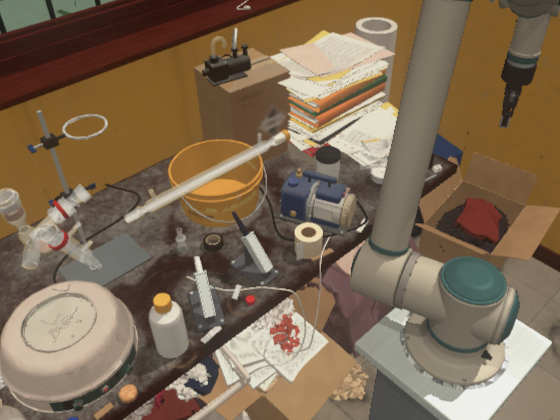

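View pics/top.png

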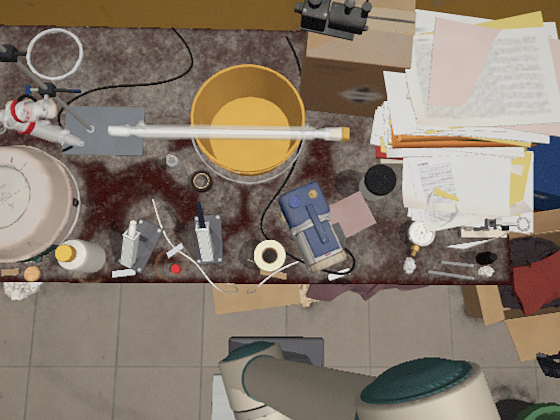

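```bash
python3 - <<'E'
import cv2,numpy as np
t=cv2.imread('pics/top.png'); s=cv2.imread('pics/scene.png')
c=[t[195:270,175:230],t[205:280,395:450],s[205:290,220:285]]
cv2.imwrite('pics/crop.png',np.hstack([cv2.resize(x,(260,int(260*x.shape[0]/x.shape[1])),interpolation=2)[:340] for x in c]))
E
```

```text
(no output)
```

View pics/crop.png

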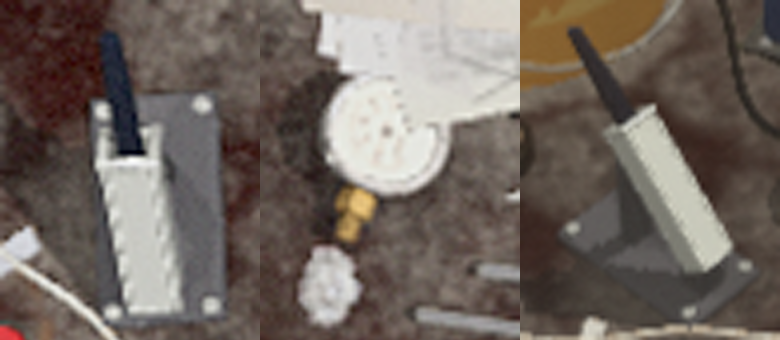

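```bash
python3 - <<'E'
from h import *
im=get_image('top'); sc=get_image('scene')
k=55/260
T=lambda x,y:(175-.5+x*k,195-.5+y*k)
C=np.array([atz(im,T(*p),.008) for p in [(92,98),(217,93),(222,318),(103,323)]])
print(C.round(3)); c=C.mean(0); ax=(C[0]+C[1]-C[2]-C[3])[:2]; yaw=np.arctan2(ax[1],ax[0]); print('c',c,'yaw',yaw, 'len',np.hypot(*ax)/2)
R=np.array([[np.cos(yaw),-np.sin(yaw),0],[np.sin(yaw),np.cos(yaw),0],[0,0,1]])
c[2]=0
M=c+R@[.019,0,.111]; a=R@[.643,0,.766]; n=R@[-.766,0,.643]
E=M+a*.066-n*.002
print('mouth',M,'axis',a,'end',E)
print('end via top ray',atz(im,T(107,37),E[2]))
print('proj top',proj(im,[M,E]),'seen',T(130,145),T(107,37))
S=lambda x,y:(220-.5+(x-520)/4,205-.5+y/4)
print('proj scene',proj(sc,[M,E]),'seen',S(632,118),S(574,32))
D=atz(im,(395-.5+126*k,205-.5+133*k),.027); print('dial',D)
for l in ['vacuum_pump','jar','gauge']:
    for m in masks_of(sc,l)+masks_of(im,l): print(l,m['p'],m['xy'])
P=np.array([atz(im,p,.1) for p in [(277,190),(315,180),(347,260),(318,272)]]); print('pump',P.round(3))
E
```

```text
[[0.525 0.215 0.008]
 [0.528 0.15  0.008]
 [0.412 0.144 0.008]
 [0.409 0.205 0.008]]
c [0.46826259 0.17829927 0.008     ] yaw 0.06943521354432164 len 0.11674422090233362
mouth [0.48721681 0.17961748 0.111     ] axis [0.64145059 0.04461098 0.766     ] end [0.53108086 0.1826681  0.16027   ]
end via top ray [0.52892146 0.18433992 0.16027   ]
proj top [[201.85699165 224.79607978]
 [197.95651872 201.34552177]] seen (202.0, 225.17307692307693) (197.1346153846154, 202.32692307692307)
proj scene [[246.69629731 233.63036918]
 [232.84126355 210.35471464]] seen (247.5, 234.0) (233.0, 212.5)
dial [ 0.48478384 -0.34050458  0.027     ]
vacuum_pump 0.18 [257.2, 262.5]
jar 0.76 [325.9, 159.8]
jar 0.88 [375.7, 180.8]
jar 0.26 [418.4, 235.9]
gauge 0.57 [256.8, 262.3]
gauge 0.49 [379.2, 174.3]
gauge 0.76 [416.0, 235.8]
pump [[ 0.571  0.012  0.1  ]
 [ 0.596 -0.075  0.1  ]
 [ 0.412 -0.146  0.1  ]
 [ 0.385 -0.08   0.1  ]]
```

Emit:
play_rows(series=[{"fingers": -1,"dx": 14,"dy": 35,"dz": 5,"turn": -0.02},{"fingers": -1,"dx": 14,"dy": 35,"dz": 5,"turn": -0.02},{"fingers": -1,"dx": 14,"dy": 35,"dz": 5,"turn": -0.02},{"fingers": -1,"dx": 14,"dy": 35,"dz": 5,"turn": -0.02},{"fingers": -1,"dx": 14,"dy": 35,"dz": 5,"turn": -0.02},{"fingers": -1,"dx": 14,"dy": 35,"dz": 5,"turn": -0.02},{"fingers": -1,"dx": 14,"dy": 35,"dz": 0,"turn": -0.02},{"fingers": -1,"dx": 14,"dy": 35,"dz": 0,"turn": -0.02},{"fingers": -1,"dx": 14,"dy": 35,"dz": 0,"turn": -0.02},{"fingers": -1,"dx": 14,"dy": 35,"dz": 0,"turn": -0.02},{"fingers": -1,"dx": 14,"dy": 35,"dz": 0,"turn": -0.02},{"fingers": -1,"dx": 14,"dy": 35,"dz": 0,"turn": -0.02},{"fingers": -1,"dx": 14,"dy": 35,"dz": 0,"turn": -0.02},{"fingers": -1,"dx": 14,"dy": 35,"dz": 0,"turn": -0.02},{"fingers": -1,"dx": 14,"dy": 35,"dz": 0,"turn": -0.02},{"fingers": -1,"dx": 14,"dy": 35,"dz": 0,"turn": -0.02},{"fingers": -1,"dx": 14,"dy": 35,"dz": 0,"turn": -0.02},{"fingers": -1,"dx": 14,"dy": 35,"dz": 0,"turn": -0.02}], squeeze=40)

```text
clock: 2.8
position: [0.4964, 0.1301, 0.2757]
ee_rot: [-0.0, 0.722, -0.692, 0.007]
contact_force: [0.7, -0.1, 0.1]
width: 0.0857
```

Emit:
play_rows(series=[{"fingers": -1,"dx": 9,"dy": 26,"turn": 0.015},{"fingers": -1,"dx": 9,"dy": 26,"turn": 0.015},{"fingers": -1},{"fingers": -1}])

```text
invalid input at $.series[0]: expected keys fingers, dx, dy, dz, turn
```

```bash
python3 - <<'E'
from h import *
from scipy.spatial.transform import Rotation as Ro
s=get_state(); im=get_image('wrist'); save('w1',im)
print(s['position'],s['ee_rot'],s['width'])
H=np.array(im['hand_eye']); q=s['ee_rot']; R=Ro.from_quat([q[1],q[2],q[3],q[0]]).as_matrix()
T=np.eye(4);T[:3,:3]=R;T[:3,3]=s['position']; W=T@H; Wi=np.linalg.inv(W)
im['rvec']=cv2.Rodrigues(Wi[:3,:3])[0]; im['tvec']=Wi[:3,3]
M=np.array([.4872,.1796,.111]);E=np.array([.5311,.1827,.1603])
print('cam',W[:3,3],'proj mouth,end',proj(im,[M,E]))
for m in masks_of(im,'brush'):
    r=m['region'];ys,xs=np.nonzero(r); print(m['p'],m['xy'],ys.min(),ys.max(),xs.min(),xs.max())
    for y in range(ys.min(),ys.max(),12): print(y,xs[ys==y].mean().round(1), end='; ')
E
```

```text
[0.49642078 0.13014721 0.27567778] [-1.09442779e-04  7.21528276e-01 -6.92351600e-01  6.79678103e-03] 0.08566796061958867
cam [0.56926917 0.13375592 0.40821505] proj mouth,end [[219.12728091 198.2612148 ]
 [204.1323445  157.50583849]]
0.75 [211.3, 183.5] 155 208 198 229
155 204.0; 167 207.0; 179 211.0; 191 216.5; 203 220.5;
```

View pics/w1.png

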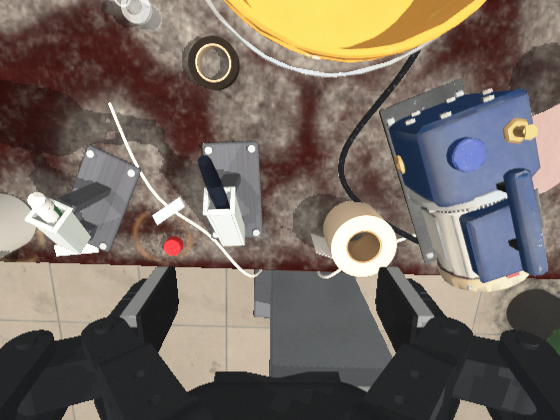

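Emit:
play_rows(series=[{"fingers": -1,"dx": 9,"dy": 26,"dz": 0,"turn": 0.013},{"fingers": -1,"dx": 9,"dy": 26,"dz": 0,"turn": 0.013},{"fingers": -1,"dx": 0,"dy": 0,"dz": -20,"turn": 0},{"fingers": -1,"dx": 0,"dy": 0,"dz": -30,"turn": 0},{"fingers": -1,"dx": 0,"dy": 0,"dz": -30,"turn": 0},{"fingers": -1,"dx": 0,"dy": 0,"dz": -20,"turn": 0},{"fingers": -1,"dx": 0,"dy": 0,"dz": 0,"turn": 0}])

```text
clock: 3.48
position: [0.5173, 0.1866, 0.174]
ee_rot: [-0.003, 0.735, -0.678, 0.009]
contact_force: [-0.9, -0.3, -0.4]
width: 0.0855
```

Emit:
play_rows(series=[{"fingers": -1,"dx": -1,"dy": -5,"dz": -20,"turn": 0},{"fingers": -1,"dx": -1,"dy": 0,"dz": -15,"turn": 0},{"fingers": -1,"dx": 0,"dy": 0,"dz": -6,"turn": 0},{"fingers": -1,"dx": 0,"dy": 0,"dz": 0,"turn": 0}])

```text
clock: 3.82
position: [0.5163, 0.1791, 0.1344]
ee_rot: [-0.003, 0.735, -0.678, 0.01]
contact_force: [0.0, 0.2, 0.6]
width: 0.0855
```

Emit:
play_rows(series=[{"fingers": 1,"dx": 0,"dy": 2,"dz": -1,"turn": 0},{"fingers": 1,"dx": 0,"dy": 0,"dz": 0,"turn": 0},{"fingers": 1,"dx": 0,"dy": 0,"dz": 0,"turn": 0},{"fingers": 1,"dx": 0,"dy": 0,"dz": 0,"turn": 0},{"fingers": 1,"dx": 0,"dy": 0,"dz": 0,"turn": 0},{"fingers": 1,"dx": 0,"dy": 0,"dz": 0,"turn": 0},{"fingers": 1,"dx": 0,"dy": 0,"dz": 0,"turn": 0},{"fingers": 1,"dx": 0,"dy": 0,"dz": 0,"turn": 0},{"fingers": 1,"dx": 0,"dy": 0,"dz": 0,"turn": 0},{"fingers": 1,"dx": 0,"dy": 0,"dz": 0,"turn": 0}])

```text
clock: 4.65
position: [0.5203, 0.1816, 0.14]
ee_rot: [-0.008, 0.734, -0.678, 0.013]
contact_force: [-1.1, 0.3, -0.7]
width: 0.013
```

Emit:
play_rows(series=[{"fingers": 1,"dx": 6.4,"dy": 0.4,"dz": 7.7,"turn": 0},{"fingers": 1,"dx": 12.8,"dy": 0.9,"dz": 15.3,"turn": 0},{"fingers": 1,"dx": 12.8,"dy": 0.9,"dz": 15.3,"turn": 0},{"fingers": 1,"dx": 12.8,"dy": 0.9,"dz": 15.3,"turn": 0},{"fingers": 1,"dx": 12.8,"dy": 0.9,"dz": 15.3,"turn": 0},{"fingers": 1,"dx": 12.8,"dy": 0.9,"dz": 15.3,"turn": 0},{"fingers": 1,"dx": 12.8,"dy": 0.9,"dz": 15.3,"turn": 0},{"fingers": 1,"dx": 6,"dy": 0.4,"dz": 8,"turn": 0},{"fingers": 1,"dx": 0,"dy": 0,"dz": 0,"turn": 0}])

```text
clock: 5.4
position: [0.6144, 0.1878, 0.2551]
ee_rot: [-0.008, 0.735, -0.678, 0.013]
contact_force: [-0.0, 0.6, 0.3]
width: 0.0133
```

```bash
python3 - <<'E'
from h import *
s=get_state(); print(s['position'],s['ee_rot'],s['width'],s['contact_force'])
a=get_image('scene'); b=get_image('top')
for im in (a,b):
    for m in masks_of(im,'brush'):
        ys,xs=np.nonzero(m['region']); print(m['p'],m['xy'],ys.min(),ys.max(),xs.min(),xs.max())
    print(proj(im,[s['position']]))
A=a['pixels'][150:270,190:310];B=b['pixels'][120:240,140:260]
cv2.imwrite('pics/c2.png',np.hstack([cv2.resize(x,(400,400),interpolation=2) for x in (A,B)])[:,:,::-1])
E
```

```text
[0.61442196 0.18779483 0.25513738] [-0.00762514  0.73456284 -0.67836967  0.01318644] 0.013266204657375488 [-0.03707497  0.57814476  0.29276977]
0.58 [308.4, 241.8] 223 260 294 322
0.53 [222.1, 191.8] 164 216 208 238
[[206.19480621 164.76360635]]
[[189.8343624  150.92027387]]
```

View pics/c2.png

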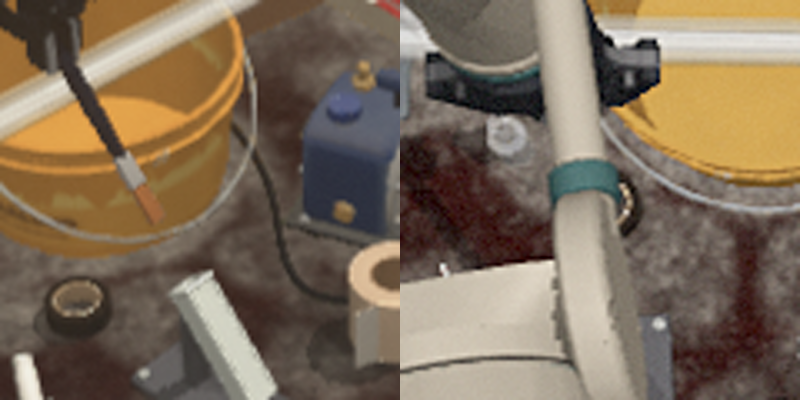

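Emit:
play_rows(series=[{"fingers": 1,"dx": -1,"dy": 0,"dz": -20,"turn": 0},{"fingers": 1,"dx": -2,"dy": 0,"dz": -25,"turn": 0},{"fingers": 1,"dx": -2,"dy": 0,"dz": -20,"turn": 0},{"fingers": 1,"dx": 0,"dy": 0,"dz": 0,"turn": 0},{"fingers": 1,"dx": -15,"dy": -1,"dz": 0,"turn": 0},{"fingers": 1,"dx": -15,"dy": -1,"dz": 0,"turn": 0},{"fingers": 1,"dx": -12,"dy": -1,"dz": 0,"turn": 0},{"fingers": 1,"dx": -12,"dy": -1,"dz": 0,"turn": 0},{"fingers": 1,"dx": 0,"dy": 0,"dz": 0,"turn": 0}])

```text
clock: 6.35
position: [0.561, 0.1846, 0.1907]
ee_rot: [-0.018, 0.735, -0.677, 0.022]
contact_force: [-0.6, 0.5, -0.9]
width: 0.0134
```

Emit:
play_rows(series=[{"fingers": 1,"dx": -12,"dy": -1,"dz": 0,"turn": 0},{"fingers": 1,"dx": -12,"dy": -1,"dz": 0,"turn": 0},{"fingers": 1,"dx": -12,"dy": -1,"dz": 0,"turn": 0},{"fingers": 1,"dx": -10,"dy": 0,"dz": 0,"turn": 0},{"fingers": 1,"dx": 0,"dy": 0,"dz": 0,"turn": 0}])

```text
clock: 6.77
position: [0.5244, 0.1825, 0.1988]
ee_rot: [-0.029, 0.735, -0.677, 0.032]
contact_force: [2.2, 0.4, -1.9]
width: 0.0132
```

```bash
python3 - <<'E'
from h import *
s=get_state(); print(s['position'],s['ee_rot'],s['width'],s['contact_force'])
a=get_image('scene')
for m in masks_of(a,'brush'):
    ys,xs=np.nonzero(m['region']); print(m['p'],m['xy'],ys.min(),ys.max(),xs.min(),xs.max())
print(proj(a,[s['position']]))
A=a['pixels'][150:270,190:310]
cv2.imwrite('pics/c3.png',cv2.resize(A,(480,480),interpolation=2)[:,:,::-1])
E
```

```text
[0.52440767 0.1824968  0.19883838] [-0.02933043  0.73478155 -0.67690393  0.03220051] 0.0132445368829972 [ 2.22920817  0.41353135 -1.92379238]
0.66 [239.8, 218.2] 202 236 233 245
[[233.47112663 199.39525307]]
```

View pics/c3.png

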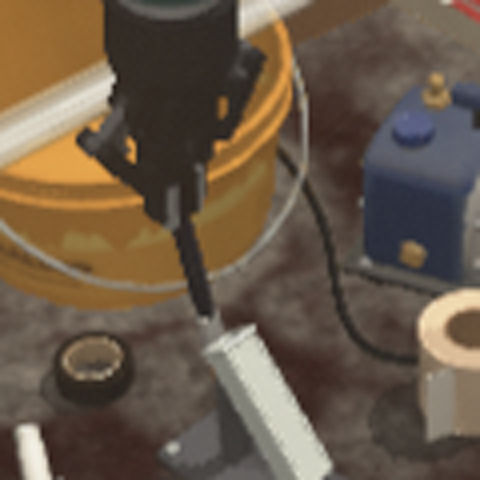

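Emit:
play_rows(series=[{"fingers": 1,"dx": -10,"dy": 0,"dz": 0,"turn": 0},{"fingers": 1,"dx": -8,"dy": 0,"dz": 0,"turn": 0},{"fingers": 1,"dx": -6,"dy": 0,"dz": 0,"turn": 0},{"fingers": 1,"dx": 0,"dy": 0,"dz": 0,"turn": 0}])

```text
clock: 7.2
position: [0.5047, 0.1824, 0.1986]
ee_rot: [-0.031, 0.735, -0.677, 0.035]
contact_force: [2.5, 0.3, 0.6]
width: 0.0128
```

Emit:
play_rows(series=[{"fingers": 1,"dx": -4,"dy": 0,"dz": 0,"turn": 0},{"fingers": 1,"dx": 0,"dy": 0,"dz": 0,"turn": 0},{"fingers": 1,"dx": 20,"dy": 0,"dz": 0,"turn": 0},{"fingers": 1,"dx": 10,"dy": 0,"dz": 25,"turn": 0},{"fingers": 1,"dx": 0,"dy": 0,"dz": 30,"turn": 0},{"fingers": 1,"dx": 0,"dy": 0,"dz": 30,"turn": 0},{"fingers": 1,"dx": 0,"dy": 0,"dz": 30,"turn": 0},{"fingers": 1,"dx": 0,"dy": 0,"dz": 20,"turn": 0},{"fingers": 1,"dx": 0,"dy": 0,"dz": 0,"turn": 0}])

```text
clock: 7.95
position: [0.511, 0.1814, 0.3247]
ee_rot: [-0.009, 0.735, -0.678, 0.014]
contact_force: [0.2, 0.6, -0.5]
width: 0.0131
```

```bash
python3 - <<'E'
from h import *
s=get_state(); print(s['position'],s['ee_rot'],s['width'],s['contact_force'])
a=get_image('scene')
for m in masks_of(a,'brush'):
    ys,xs=np.nonzero(m['region']); print(m['p'],m['xy'],ys.min(),ys.max(),xs.min(),xs.max())
p=np.array(s['position'])
G=p+[0,0,.008]
for d in range(-20,50,10): # deg lean: tip towards -x
    t=G+.135*np.array([-np.sin(np.radians(d)),0,-np.cos(np.radians(d))]); print(d,((proj(a,[t])[0]-[190,100])*4).round())
print(((proj(a,[p])[0]-[190,100])*4).round())
A=a['pixels'][100:220,190:310]
cv2.imwrite('pics/c4.png',cv2.resize(A,(480,480),interpolation=2)[:,:,::-1])
E
```

```text
[0.51101817 0.18140499 0.32472991] [-0.00874509  0.73516067 -0.677694    0.01389809] 0.013112926854529873 [ 0.19126831  0.62729143 -0.45172134]
0.62 [236.1, 185.9] 167 208 232 243
-20 [140. 362.]
-10 [165. 388.]
0 [190. 409.]
10 [215. 425.]
20 [240. 436.]
30 [264. 440.]
40 [285. 439.]
[174. 233.]
```

View pics/c4.png

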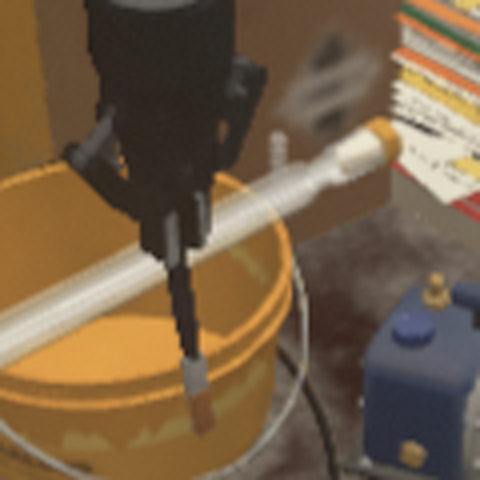

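```bash
cat > lean.py <<'E'
from h import *
from scipy.optimize import least_squares
s=get_state(); print(s['position'],s['ee_rot'],s['width'],s['clock'])
a=get_image('scene'); m=masks_of(a,'brush')[0]
ys,xs=np.nonzero(m['region']); print(m['p'],ys.min(),ys.max())
lo=ys>=ys.max()-1; tip=np.array([xs[lo].mean(),ys.max()+.5])
rows=np.arange(ys.min(),ys.max()+1); c=np.polyfit(rows,[np.median(xs[ys==r]) for r in rows],1); tip[0]=np.polyval(c,tip[1]); print('tip',tip)
q=s['ee_rot']; w,x,y,z=q; tz=np.array([2*(x*z+w*y),2*(y*z-w*x),1-2*(x*x+y*y)])
G=np.array(s['position'])-.008*tz
yaw=2*np.arctan2(y,x)+np.pi/2; u=np.array([np.cos(yaw),np.sin(yaw),0])
def P(v): t=np.radians(v[0]); return G+v[1]*(-np.sin(t)*u+[0,0,-np.cos(t)])
r=least_squares(lambda v:proj(a,[P(v)])[0]-tip,[0,.14]); print('lean deg, L',r.x,'tip',P(r.x),'tool z',tz,'yaw',yaw)
r2=least_squares(lambda v:[proj(a,[P([v[0],.03])])[0][0]-np.polyval(c,proj(a,[P([v[0],.03])])[0][1])-v[1],proj(a,[P([v[0],.14])])[0][0]-np.polyval(c,proj(a,[P([v[0],.14])])[0][1])-v[1]],[0,0]); print('slope-only lean, offset',r2.x)
E
python3 lean.py
```

```text
[0.50984967 0.18101957 0.32094761] [-0.00661808  0.73521991 -0.67767799  0.01266637] 0.013065339002874836 8.05
0.7 164 210
tip [241.20322618 210.5       ]
lean deg, L [3.44877397 0.15144785] tip [0.50054857 0.18033821 0.17777077] tool z [ 0.02759499 -0.00743596 -0.99959153] yaw 0.08140735289677803
slope-only lean, offset [4.15230929 0.50188959]
```

Emit:
play_rows(series=[{"fingers": 1,"dx": 0,"dy": 0,"dz": 15,"turn": 0},{"fingers": 1,"dx": 0,"dy": 0,"dz": 25,"turn": 0},{"fingers": 1,"dx": 0,"dy": -10,"dz": 20,"turn": 0},{"fingers": 1,"dx": -1,"dy": -20,"dz": 10,"turn": 0},{"fingers": 1,"dx": -1,"dy": -30,"dz": 0,"turn": 0},{"fingers": 1,"dx": -1,"dy": -30,"dz": 0,"turn": 0},{"fingers": 1,"dx": -1,"dy": -30,"dz": 0,"turn": 0},{"fingers": 1,"dx": -1,"dy": -30,"dz": 0,"turn": 0},{"fingers": 1,"dx": -1,"dy": -30,"dz": 0,"turn": 0},{"fingers": 1,"dx": -1,"dy": -30,"dz": 0,"turn": 0},{"fingers": 1,"dx": -1,"dy": -30,"dz": 0,"turn": 0},{"fingers": 1,"dx": -1,"dy": -30,"dz": 0,"turn": 0},{"fingers": 1,"dx": -1,"dy": -30,"dz": 0,"turn": 0},{"fingers": 1,"dx": -1,"dy": -30,"dz": 0,"turn": 0},{"fingers": 1,"dx": -1,"dy": -30,"dz": 0,"turn": 0},{"fingers": 1,"dx": -1,"dy": -30,"dz": 0,"turn": 0},{"fingers": 1,"dx": -1,"dy": -30,"dz": 0,"turn": 0},{"fingers": 1,"dx": -1,"dy": -30,"dz": 0,"turn": 0},{"fingers": 1,"dx": 0,"dy": -15,"dz": 0,"turn": 0},{"fingers": 1,"dx": 0,"dy": 0,"dz": 0,"turn": 0}])

```text
clock: 9.82
position: [0.469, -0.2973, 0.3459]
ee_rot: [0.016, 0.737, -0.674, -0.033]
contact_force: [0.5, 0.5, -0.4]
width: 0.0134
```

```bash
python3 lean.py; python3 - <<'E'
from h import *
s=get_state();print(s['position'])
w=get_image('wrist');t=get_image('top')
for im in (w,t):
    for l in ('brush','gauge'):
        for m in masks_of(im,l)[:2]: print(l,m['p'],m['xy'])
cv2.imwrite('pics/c5.png',np.hstack([w['pixels'][::2,::2],cv2.resize(t['pixels'][160:265,360:500],(280,210))])[:,:,::-1])
E
```

```text
[ 0.46900801 -0.29731707  0.34587105] [ 0.01608763  0.73744044 -0.67443251 -0.03261258] 0.013353780050660412 9.8167
[ 0.46920828 -0.29434862  0.34643369]
brush 0.79 [275.9, 263.7]
gauge 0.6 [308.0, 145.7]
brush 0.71 [436.3, 231.9]
gauge 0.88 [417.6, 235.7]Traceback (most recent call last):
  File "lean.py", line 4, in <module>
    a=get_image('scene'); m=masks_of(a,'brush')[0]
                            ~~~~~~~~~~~~~~~~~~~^^^
IndexError: list index out of range
```

View pics/c5.png

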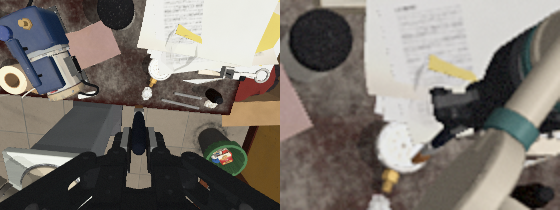

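```bash
cat > tri.py <<'E'
from h import *
from scipy.optimize import least_squares
from scipy.spatial.transform import Rotation as Ro
s=get_state(); w=get_image('wrist'); t=get_image('top')
q=s['ee_rot'];R=Ro.from_quat([q[1],q[2],q[3],q[0]]).as_matrix()
T=np.eye(4);T[:3,:3]=R;T[:3,3]=s['position'];Wi=np.linalg.inv(T@np.array(w['hand_eye']))
w['rvec']=cv2.Rodrigues(Wi[:3,:3])[0];w['tvec']=Wi[:3,3]
G=np.array(s['position'])-.008*R[:,2]
print('clock',s['clock'],'pos',s['position'],'tool z',R[:,2].round(4))
for n,im in (('w',w),('t',t)):
    mm=masks_of(im,'brush')
    gp=proj(im,[G])[0]
    for m in mm[:2]:
        pts=np.argwhere(m['region'])[:,::-1]; d=pts-gp; far=pts[np.argsort(-np.hypot(*d.T))[:6]].mean(0)
        print(n,m['p'],'grasp px',gp.round(1),'far end',far,'npx',len(pts),'bbox',pts.min(0),pts.max(0))
    im['pixels']=np.ascontiguousarray(im['pixels'])
u=-R[:,1] if R[0,1]<0 else R[:,1]; print('u',u.round(3))
for L in (.135,.145):
  for d in (-5,0,5,10,15):
    P=G+L*(np.cos(np.radians(d))*np.array([0,0,-1])-np.sin(np.radians(d))*np.array([1,0,0]))
    print(L,d,P.round(3),'w',proj(w,[P])[0].round(1),'t',proj(t,[P])[0].round(1))
D=np.array([.4848,-.3405,.027]); print('dial proj',proj(w,[D]),proj(t,[D]))
gx,gy=proj(w,[G])[0].astype(int)
A=w['pixels'][170:370,180:380]; tc=proj(t,[D])[0].astype(int); B=t['pixels'][tc[1]-30:tc[1]+30,tc[0]-25:tc[0]+35]
import sys
cv2.imwrite('pics/%s.png'%sys.argv[1],np.hstack([cv2.resize(A,(400,400)),cv2.resize(B,(400,400),interpolation=2)])[:,:,::-1]); print('crop top origin',tc-[25,30],'scale',400/60)
E
python3 tri.py c6
```

```text
clock 10.2167 pos [ 0.47002755 -0.29364982  0.34903464] tool z [-0.0653  0.0176 -0.9977]
w 0.75 grasp px [275.1 290.6] far end [272.83333333 209.        ] npx 2455 bbox [263 209] [291 309]
t 0.5 grasp px [456.1 217.6] far end [195.16666667 259.66666667] npx 1330 bbox [193 214] [222 263]
u [ 0.993  0.095 -0.063]
0.135 -5 [ 0.482 -0.294  0.223] w [281.5 175.6] t [429.4 222. ]
0.135 0 [ 0.471 -0.294  0.222] w [280.  189.9] t [429.6 227.8]
0.135 5 [ 0.459 -0.294  0.223] w [278.6 204.2] t [430.  233.6]
0.135 10 [ 0.447 -0.294  0.224] w [277.1 218.4] t [430.6 239.3]
0.135 15 [ 0.436 -0.294  0.227] w [275.7 232.7] t [431.3 244.9]
0.145 -5 [ 0.483 -0.294  0.213] w [281.8 171.2] t [427.7 222.2]
0.145 0 [ 0.471 -0.294  0.212] w [280.2 186.1] t [427.9 228.4]
0.145 5 [ 0.458 -0.294  0.213] w [278.7 201. ] t [428.3 234.6]
0.145 10 [ 0.445 -0.294  0.214] w [277.2 215.8] t [428.9 240.6]
0.145 15 [ 0.433 -0.294  0.217] w [275.7 230.6] t [429.7 246.6]
dial proj [[318.9764454  137.14725189]] [[421.15166423 232.62799507]]
crop top origin [396 202] scale 6.666666666666667
```

View pics/c6.png

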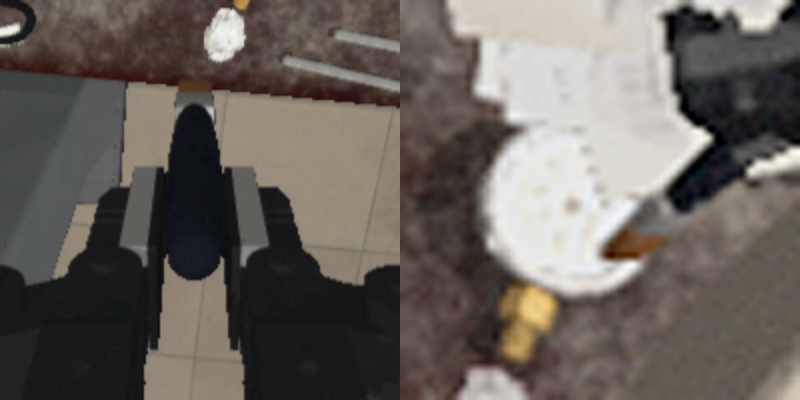

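Emit:
play_rows(series=[{"fingers": 1,"dx": 15,"dy": -8,"dz": 0,"turn": 0},{"fingers": 1,"dx": 15,"dy": -8,"dz": 0,"turn": 0},{"fingers": 1,"dx": 15,"dy": -8,"dz": 0,"turn": 0},{"fingers": 1,"dx": 0,"dy": 0,"dz": 0,"turn": 0}])

```text
clock: 10.75
position: [0.5157, -0.3177, 0.3503]
ee_rot: [0.016, 0.739, -0.673, -0.029]
contact_force: [-0.3, 0.2, -0.6]
width: 0.0131
```

Emit:
play_rows(series=[{"fingers": 1,"dx": 0,"dy": 0,"dz": -20,"turn": 0},{"fingers": 1,"dx": 0,"dy": 0,"dz": -20,"turn": 0},{"fingers": 1,"dx": 0,"dy": 0,"dz": -20,"turn": 0},{"fingers": 1,"dx": 0,"dy": 0,"dz": 0,"turn": 0}])

```text
clock: 11.08
position: [0.5155, -0.3173, 0.2898]
ee_rot: [0.016, 0.739, -0.672, -0.028]
contact_force: [-0.4, 0.7, -1.5]
width: 0.0135
```

Emit:
play_rows(series=[{"fingers": 1,"dx": 0,"dy": 0,"dz": 25,"turn": 0},{"fingers": 1,"dx": 0,"dy": 0,"dz": 30,"turn": 0},{"fingers": 1,"dx": 0,"dy": 0,"dz": 30,"turn": 0},{"fingers": 1,"dx": 0,"dy": 15,"dz": 20,"turn": 0},{"fingers": 1,"dx": 0,"dy": 30,"dz": 0,"turn": 0},{"fingers": 1,"dx": 0,"dy": 30,"dz": 0,"turn": 0},{"fingers": 1,"dx": 0,"dy": 30,"dz": 0,"turn": 0},{"fingers": 1,"dx": 0,"dy": 30,"dz": 0,"turn": 0},{"fingers": 1,"dx": 0,"dy": 30,"dz": 0,"turn": 0},{"fingers": 1,"dx": 0,"dy": 30,"dz": 0,"turn": 0}])

```text
clock: 11.92
position: [0.5085, -0.1183, 0.4071]
ee_rot: [0.016, 0.736, -0.677, -0.027]
contact_force: [-0.4, 0.2, 0.7]
width: 0.0131
```

Emit:
play_rows(series=[{"fingers": 1,"dx": 5,"dy": 30,"dz": 0,"turn": 0},{"fingers": 1,"dx": 5,"dy": 30,"dz": 0,"turn": 0},{"fingers": 1,"dx": 5,"dy": 30,"dz": 0,"turn": 0},{"fingers": 1,"dx": 5,"dy": 30,"dz": 0,"turn": 0},{"fingers": 1,"dx": 5,"dy": 30,"dz": 0,"turn": 0},{"fingers": 1,"dx": 5,"dy": 30,"dz": 0,"turn": 0},{"fingers": 1,"dx": 5,"dy": 30,"dz": 0,"turn": 0},{"fingers": 1,"dx": 5,"dy": 30,"dz": 0,"turn": 0},{"fingers": 1,"dx": 5,"dy": 30,"dz": 0,"turn": 0},{"fingers": 1,"dx": 0,"dy": 20,"dz": 0,"turn": 0},{"fingers": 1,"dx": 0,"dy": 0,"dz": 0,"turn": 0}])

```text
clock: 12.83
position: [0.5453, 0.192, 0.4243]
ee_rot: [0.01, 0.738, -0.675, -0.021]
contact_force: [-0.0, 0.3, -1.3]
width: 0.013
```

Emit:
play_rows(series=[{"fingers": 1,"dx": 1,"dy": -4,"dz": -20,"turn": 0},{"fingers": 1,"dx": 1,"dy": -4,"dz": -25,"turn": 0},{"fingers": 1,"dx": 0,"dy": 0,"dz": -25,"turn": 0},{"fingers": 1,"dx": 0,"dy": 0,"dz": -25,"turn": 0},{"fingers": 1,"dx": 0,"dy": 0,"dz": -25,"turn": 0},{"fingers": 1,"dx": 0,"dy": 0,"dz": -25,"turn": 0},{"fingers": 1,"dx": 0,"dy": 0,"dz": -25,"turn": 0},{"fingers": 1,"dx": 0,"dy": 0,"dz": -25,"turn": 0},{"fingers": 1,"dx": 0,"dy": 0,"dz": -20,"turn": 0},{"fingers": 1,"dx": 0,"dy": 0,"dz": 0,"turn": 0}])

```text
clock: 13.67
position: [0.5438, 0.1786, 0.2152]
ee_rot: [0.005, 0.739, -0.674, -0.013]
contact_force: [-1.0, 0.4, -0.8]
width: 0.0133
```

Emit:
play_rows(series=[{"fingers": 1,"dx": 0,"dy": 2,"dz": -15,"turn": 0},{"fingers": 1,"dx": -8,"dy": 0,"dz": 0,"turn": 0},{"fingers": 1,"dx": -12,"dy": 0,"dz": 0,"turn": 0},{"fingers": 1,"dx": -10,"dy": 0,"dz": 0,"turn": 0},{"fingers": 1,"dx": -10,"dy": 0,"dz": 0,"turn": 0},{"fingers": 1,"dx": -6,"dy": 0,"dz": 0,"turn": 0},{"fingers": 1,"dx": 0,"dy": 0,"dz": 0,"turn": 0}])

```text
clock: 14.25
position: [0.5012, 0.178, 0.2107]
ee_rot: [-0.002, 0.738, -0.674, -0.006]
contact_force: [0.9, 0.3, -1.7]
width: 0.0134
```

Emit:
play_rows(series=[{"fingers": 1,"dx": -6,"dy": 0,"dz": 0,"turn": 0},{"fingers": 1,"dx": -5,"dy": 0,"dz": 0,"turn": 0},{"fingers": 1,"dx": -5,"dy": 0,"dz": 0,"turn": 0},{"fingers": 1,"dx": 0,"dy": 0,"dz": 0,"turn": 0}])

```text
clock: 14.58
position: [0.4882, 0.1783, 0.2144]
ee_rot: [-0.007, 0.738, -0.674, -0.001]
contact_force: [2.3, 0.2, -2.3]
width: 0.013
```

Emit:
play_rows(series=[{"fingers": 1,"dx": 10,"dy": 0,"dz": 0,"turn": 0},{"fingers": 1,"dx": 12,"dy": 0,"dz": 0,"turn": 0},{"fingers": 1,"dx": 8,"dy": 0,"dz": 15,"turn": 0},{"fingers": 1,"dx": 0,"dy": 0,"dz": 25,"turn": 0},{"fingers": 1,"dx": 0,"dy": 0,"dz": 30,"turn": 0},{"fingers": 1,"dx": 0,"dy": 0,"dz": 30,"turn": 0},{"fingers": 1,"dx": 0,"dy": 0,"dz": 30,"turn": 0},{"fingers": 1,"dx": 0,"dy": 0,"dz": 20,"turn": 0},{"fingers": 1,"dx": 0,"dy": 0,"dz": 0,"turn": 0}])

```text
clock: 15.33
position: [0.5135, 0.1774, 0.3627]
ee_rot: [0.007, 0.738, -0.674, -0.015]
contact_force: [0.5, -0.1, 0.6]
width: 0.0132
```

```bash
python3 lean.py
```

```text
[0.5135213  0.17743257 0.36272868] [ 0.00723673  0.73822455 -0.6743533  -0.0148249 ] 0.01315124439983195 15.3333
0.54 152 192
tip [234.95683798 192.5       ]
lean deg, L [-3.11293942  0.15213011] tip [0.5220021  0.17810366 0.21881869] tool z [-0.03164843  0.00930977 -0.9994557 ] yaw 0.09037063295455394
slope-only lean, offset [-1.30519697  1.37897553]
```

Emit:
play_rows(series=[{"fingers": 1,"dx": 0,"dy": -5,"dz": 20,"turn": 0},{"fingers": 1,"dx": 0,"dy": -10,"dz": 20,"turn": 0},{"fingers": 1,"dx": 0,"dy": -20,"dz": 2,"turn": 0},{"fingers": 1,"dx": 0,"dy": -20,"dz": 2,"turn": 0},{"fingers": 1,"dx": 0,"dy": -20,"dz": 2,"turn": 0},{"fingers": 1,"dx": 0,"dy": -20,"dz": 2,"turn": 0},{"fingers": 1,"dx": 0,"dy": -20,"dz": 2,"turn": 0},{"fingers": 1,"dx": 0,"dy": -20,"dz": 2,"turn": 0},{"fingers": 1,"dx": 0,"dy": -20,"dz": 2,"turn": 0},{"fingers": 1,"dx": 0,"dy": -20,"dz": 2,"turn": 0},{"fingers": 1,"dx": 0,"dy": -20,"dz": 2,"turn": 0},{"fingers": 1,"dx": 0,"dy": -20,"dz": 2,"turn": 0},{"fingers": 1,"dx": 0,"dy": -20,"dz": 2,"turn": 0},{"fingers": 1,"dx": 0,"dy": -20,"dz": 2,"turn": 0}])

```text
clock: 16.6
position: [0.5012, -0.0844, 0.3896]
ee_rot: [0.033, 0.74, -0.67, -0.048]
contact_force: [0.2, 0.6, -0.8]
width: 0.0133
```

Emit:
play_rows(series=[{"fingers": 1,"dx": -1,"dy": -20,"dz": 2,"turn": 0},{"fingers": 1,"dx": -1,"dy": -20,"dz": 2,"turn": 0},{"fingers": 1,"dx": -1,"dy": -20,"dz": 2,"turn": 0},{"fingers": 1,"dx": -1,"dy": -20,"dz": 2,"turn": 0},{"fingers": 1,"dx": -1,"dy": -20,"dz": 2,"turn": 0},{"fingers": 1,"dx": -1,"dy": -20,"dz": 2,"turn": 0},{"fingers": 1,"dx": -1,"dy": -20,"dz": 2,"turn": 0},{"fingers": 1,"dx": -1,"dy": -20,"dz": 2,"turn": 0},{"fingers": 1,"dx": -1,"dy": -20,"dz": 2,"turn": 0},{"fingers": 1,"dx": -1,"dy": -20,"dz": 2,"turn": 0},{"fingers": 1,"dx": 0,"dy": -20,"dz": 0,"turn": 0},{"fingers": 1,"dx": 0,"dy": 0,"dz": 0,"turn": 0}])

```text
clock: 17.6
position: [0.4825, -0.3155, 0.3779]
ee_rot: [0.039, 0.738, -0.669, -0.082]
contact_force: [0.4, 0.5, -0.6]
width: 0.0132
```

Emit:
play_rows(series=[{"fingers": 1,"dx": 5,"dy": -10,"dz": -15,"turn": 0},{"fingers": 1,"dx": 5,"dy": -10,"dz": -20,"turn": 0},{"fingers": 1,"dx": 5,"dy": -10,"dz": -20,"turn": 0},{"fingers": 1,"dx": 0,"dy": 0,"dz": -20,"turn": 0},{"fingers": 1,"dx": 0,"dy": 0,"dz": -20,"turn": 0},{"fingers": 1,"dx": 0,"dy": 0,"dz": -15,"turn": 0},{"fingers": 1,"dx": 0,"dy": 0,"dz": 0,"turn": 0}])

```text
clock: 18.18
position: [0.4937, -0.3416, 0.2485]
ee_rot: [0.038, 0.736, -0.669, -0.098]
contact_force: [-0.8, 1.0, -0.3]
width: 0.0132
```

```bash
python3 tri.py c7
```

```text
clock 18.1833 pos [ 0.49365477 -0.34160033  0.24850736] tool z [-0.1943  0.075  -0.9781]
w 0.88 grasp px [275.1 290.6] far end [278.16666667 182.        ] npx 3300 bbox [262 182] [291 313]
t 0.51 grasp px [459.5 213.2] far end [428.83333333 231.        ] npx 122 bbox [428 216] [448 232]
u [ 0.977  0.103 -0.186]
0.135 -5 [ 0.507 -0.342  0.122] w [294.2 155.1] t [435.  217.7]
0.135 0 [ 0.495 -0.342  0.121] w [292.5 169.6] t [435.2 222.9]
0.135 5 [ 0.483 -0.342  0.122] w [290.8 183.9] t [435.6 228.1]
0.135 10 [ 0.472 -0.342  0.123] w [289.1 198.2] t [436.1 233.2]
0.135 15 [ 0.46  -0.342  0.126] w [287.4 212.4] t [436.8 238.3]
0.145 -5 [ 0.508 -0.342  0.112] w [295.  149.8] t [433.5 218. ]
0.145 0 [ 0.495 -0.342  0.111] w [293.2 164.9] t [433.7 223.6]
0.145 5 [ 0.483 -0.342  0.112] w [291.4 179.9] t [434.1 229.1]
0.145 10 [ 0.47  -0.342  0.114] w [289.6 194.7] t [434.6 234.5]
0.145 15 [ 0.458 -0.342  0.116] w [287.8 209.5] t [435.3 239.9]
dial proj [[294.61388901 144.7310424 ]] [[421.15166423 232.62799507]]
crop top origin [396 202] scale 6.666666666666667
```

View pics/c7.png

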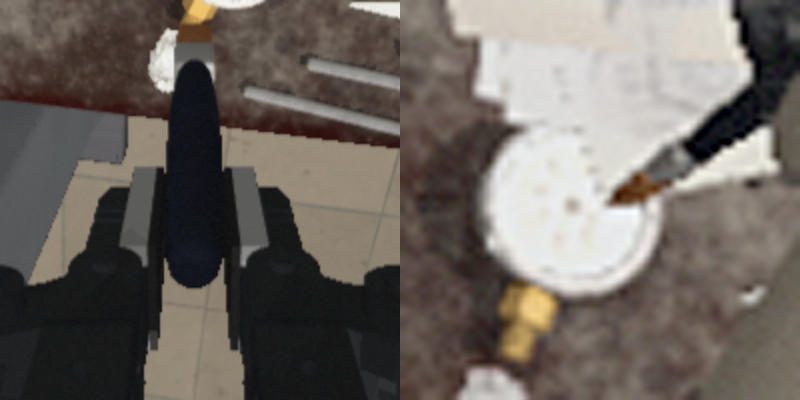

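Emit:
play_rows(series=[{"fingers": 1,"dx": 2,"dy": 0,"dz": -12,"turn": 0},{"fingers": 1,"dx": 2,"dy": 0,"dz": -12,"turn": 0},{"fingers": 1,"dx": 2,"dy": 0,"dz": -10,"turn": 0},{"fingers": 1,"dx": 0,"dy": 0,"dz": 0,"turn": 0},{"fingers": 1,"dx": 0,"dy": 0,"dz": 0,"turn": 0}])

```text
clock: 18.8
position: [0.5041, -0.3442, 0.2211]
ee_rot: [0.037, 0.737, -0.669, -0.088]
contact_force: [-0.3, 0.4, 0.6]
width: 0.013
```

```bash
python3 tri.py c8 | head -5
```

```text
clock 18.8 pos [ 0.50407357 -0.34417681  0.2211266 ] tool z [-0.1795  0.0625 -0.9818]
w 0.68 grasp px [275.1 290.6] far end [279.33333333 182.        ] npx 3232 bbox [262 182] [291 313]
t 0.66 grasp px [454.9 210.4] far end [425.66666667 227.33333333] npx 124 bbox [425 213] [444 228]
u [ 0.98   0.102 -0.173]
0.135 -5 [ 0.517 -0.345  0.094] w [291.6 157.4] t [431.7 215.1]
```

View pics/c8.png

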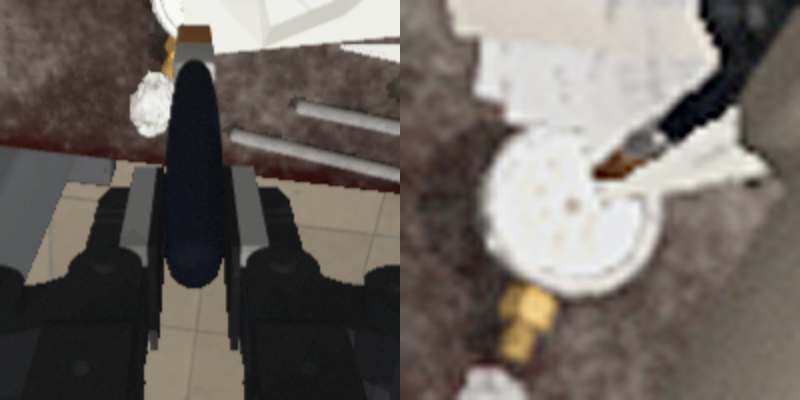

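Emit:
play_rows(series=[{"fingers": 1,"dx": -1,"dy": 0,"dz": 0,"turn": 0},{"fingers": 1,"dx": -1,"dy": 0,"dz": 0,"turn": 0},{"fingers": 1,"dx": -1,"dy": 0,"dz": 0,"turn": 0},{"fingers": 1,"dx": 0,"dy": 0,"dz": 0,"turn": 0},{"fingers": 1,"dx": 0,"dy": 0,"dz": 0,"turn": 0},{"fingers": 1,"dx": 0,"dy": 0,"dz": 0,"turn": 0}])

```text
clock: 19.5
position: [0.5011, -0.3451, 0.2236]
ee_rot: [0.037, 0.737, -0.67, -0.086]
contact_force: [0.8, -0.3, -0.9]
width: 0.0133
```

```bash
python3 - <<'E'
from h import *
from scipy.spatial.transform import Rotation as Ro
for i in range(3):
    s=get_state(); t=get_image('top'); q=s['ee_rot'];R=Ro.from_quat([q[1],q[2],q[3],q[0]]).as_matrix()
    print(s['clock'],np.round(s['position'],4),R[:,2].round(4),np.abs(s['qd']).max().round(4))
G=np.array(s['position'])-.008*R[:,2]
ang=np.arctan(-R[0,2])-np.radians(4.3)
tip=G+.14*np.array([-np.sin(ang),R[1,2],-np.cos(ang)]); print('tip',tip.round(3),'lean',np.degrees(np.hypot(ang,R[1,2])),'proj top',proj(t,[tip]))
m=masks_of(t,'brush')[0]; p=np.argwhere(m['region'])[:,::-1]; print(m['p'],'low-left px',p[np.argsort(p[:,0]-p[:,1])[:4]].mean(0))
for l,o in (('gauge',(417.6,235.7)),('jar',(377,180.5)),('label_roll',(268,250)),('pen_holder',(140,244))):
    mm=masks_of(t,l); print(l,mm and mm[0]['xy'],'was',o)
E
```

```text
19.5 [ 0.5011 -0.3451  0.2236] [-0.1764  0.0598 -0.9825] 0.002
19.55 [ 0.5011 -0.3451  0.2236] [-0.1763  0.0597 -0.9825] 0.0037
19.6 [ 0.5011 -0.3451  0.2235] [-0.1764  0.0598 -0.9825] 0.002
tip [ 0.489 -0.337  0.092] lean 6.655567156533141 proj top [[428.75805595 227.55436673]]
0.48 low-left px [197.25 261.75]
gauge [416.4, 235.7] was (417.6, 235.7)
jar [377.8, 180.8] was (377, 180.5)
label_roll [266.6, 248.6] was (268, 250)
pen_holder [] was (140, 244)
```

```bash
python3 -c "
from rig import *
print(sign_off())"
```

```text
the job is handed in; nothing more can be done
None
```

I drew the brush out of its sleeve and turned it bristles down. It is now held still over the gauge's dial, and the job is handed in at 19.6 s of the 35 s allowed.

Moves can only turn the tool about the vertical. So I stood the brush up by pressing it against the mouth edge of its own empty sleeve, letting it swing in the grip. The first carry to the gauge tilted the tool and left the brush about 9.5° off plumb. I took it back, swung it slightly past plumb, and carried it over again.

**Last checks:**
- **Grip and stillness:** the fingers are closed on the brush at 13 mm, and the joints are practically still (0.004 rad/s or less).
- **Position:** the bristle ends are about 5 mm sideways from the dial's middle and about 6 cm above the glass. This comes from the tool pose and the brush angle measured earlier. In the top camera the tip sat about 2 pixels from where this puts it, so it may be a few millimetres lower.
- **Plumb:** the brush leans about 6.7° by the same estimate, against the limit of 11°. I trust that to about 1–2°, and it is not perfectly plumb because the tool tilted again on the second carry.
- **Other things:** the gauge, jar and label roll are within about 1.5 pixels (3–4 mm) of where they started in the top camera.

**Not confirmed:** the networks did not report the pen's stand in the last picture, so I could not check the pen; the gripper did not go to its stand. In that picture the brush detection was also wrong, landing on the other side of the desk, so I relied on the picture taken just before.

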